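# Close the rolling mill by four clicks

## Task

Close up the small rolling mill by pushing the star dial on its top clockwise (seen from above) with a fingertip, exactly four clicks from where it stands and never past the fourth, so that it rests in its fourth click stop. Only push on the dial, do not pinch it, and leave the scissors, bead tray, jar and glue bottle where they are.

Things in the scene. Friction and masses are not known exactly. Their poses are not given: they have to be found in the camera images.
- mill: blue bench rolling mill, bolted to the bench, 120 x 140 mm at the foot; its highest fixed part is a round flat index plate, 132 mm in diameter, under the dial, top 146 mm above the bench, with a tick mark for every click. Origin on the bench under the dial's axis, z up. Its yaw varies. A short steel crank hangs on its -y side, well below the dial.
- dial (a joint): star dial's angle in rad about its upright axis; 0 at the start (in a click stop), grows clockwise seen from above. Click stops every 0.5236 (12 a turn); four clicks = 2.094. Turns three clicks back, ten forward. 0.10 to 0.14 N m (about 3 N at 40 mm from the axis) brings it half-way to the next stop; just beyond, it snaps on by itself into that stop and the force drops.
- dial_center (a point): on the dial's axis (upright, through the mill's origin), 172.5 mm above the bench, half-way up the spoke faces; turns with the dial. Dark steel dial: round hub 34 mm in diameter, 160 to 192 mm above the bench, and three straight level spokes 120 degrees apart, 56 mm long from the axis. +x of this point runs along one spoke (at the start, the mill's +x), marked by a small round stud on top.
- dial_back: the trailing half of all three spokes, 6 mm of their 12 mm width, with the upright faces to push on to turn clockwise (the +y face of the spoke along this body's +x), 160 to 185 mm above the bench; an 8 mm wide rib on top of each spoke reaches 189 mm. Origin on the axis, 160 mm above the bench; turns with the dial. Free space between spokes down to the index plate.
- dial_front: the leading half of all three spokes, with the opposite faces; pressing on both halves at once is a pinch. Same origin and axes as dial_back.
- scissors: steel scissors lying flat, 150 x 75 x 8 mm, origin under the middle
- tray: white open tray of beads, 140 x 70 x 18 mm, origin under its centre
- jar: lidded glass jar, 52 mm in diameter, 65 mm tall, origin under its centre
- glue: white capped glue bottle, 38 mm in diameter, 90 mm tall, origin under its centre
Mind the look-alikes: they are no part of the job. Of the things that look like the mill, the middle-sized one is meant.

How it is judged (in metres and radians):
On the way:
1. the fingers push the dial clockwise off its first stop (contact force between the fingers and mill above 0.3 N and value of joint dial between 0.08 and 2.2 rad).
At the end, for the whole second after the job is handed in: the dial rests in the fourth click stop clockwise from the start (2.094 rad, within 0.15 rad), at rest, and the four bystanders are within 20 mm of where they began (value of joint dial between 1.9444 and 2.2444 rad and velocity of joint dial between -0.1 and 0.1 rad/s and distance of each of scissors, tray, jar, glue from where it was at the start of the episode below 0.02 m); the robot touches nothing.
It fails at once if the dial is run past the fourth click, towards the fifth (value of joint dial above 2.43474 rad).
It fails at once if the dial is turned back by a click (value of joint dial below -0.34034 rad).
It fails at once if a spoke of the dial is pinched (contact force between the fingers and dial_back above 2 N and contact force between the fingers and dial_front above 2 N).
It fails at once if a bystander is moved or lifted (distance of any of scissors, tray, jar, glue from where it was at the start of the episode above 0.02 m).
It also fails if it takes over 51 s, if anything falls off the work surface, if the arm or the gripper's body presses on something with over 40 N, if the wrist force passes 120 N, or if a joint passes its speed limit or range.

## Robot

A 7-joint arm with a two-finger parallel gripper is mounted at the origin on the work surface. World frame = base frame: x ahead of the robot, y to its left, z up, the work surface at z = 0. Lengths are in mm, angles in rad, forces in N, time in s.
With the tool pointing down it reaches from about 425 to 950 mm from the base axis. Payload 16.7 kg.
Tool frame: the origin (TCP) lies at the very end of the fingers, on their centre line; the grasp point (between the pads) lies 19 mm behind it; z points along the fingers, y is the direction in which the jaws open and shut (so a half turn about z gives the same grasp; the last joint's range is limited). The gripper opens to 94 mm and grips with 3 to 60 N. Pads are 16 mm wide; open, the fingers measure 119 mm over their backs; the gripper's body (75 mm by 177 mm) begins 78 mm behind the grasp point.
Start: joints at [-1.367, 0.426, 0.074, 1.606, -0.034, 1.111, -0.067], TCP at [233.233, 633.385, 205.467] pointing down, gripper open.
Joint ranges: [-2.85, 2.85], [-0.5, 2.14], [-1.23, 1.37], [0.21, 2.46], [-1.02, 4.16], [0.16, 2.05], [-2.73, 2.73]. Speed limits (rad/s): [1.89, 1.89, 2.39, 2.39, 3.01, 3.01, 3.01].

## Interface

Orientations are given as a unit quaternion [w, x, y, z].
In Python, from plant import readout, optics, robot gives the robot as it stands. The module is installed in compiled form; this text tells all that it offers.
- The arm moves only by the tool play_rows, never from a script. Its argument "deltas" is a list that holds one entry, the list of rows, each a list of 4 numbers: the shift along the tool's x, y, z in mm, then the turn about the tool's z in degrees. In form: [[[tx, ty, tz, turn], ...]]. A call has 1 to 12 rows; each row is the pose to reach, as a shift and turn from the pose commanded when the call began, along the tool's axes at that moment; what a row does not reach only later rows make up. A row lasts 1/10 s, in which the tool goes at most 50 mm and 8.59 degrees, less where a joint would pass 70% of its speed; a pose out of reach is approached as far as the arm can. A call with a gripper value outside its range is refused whole. "gripper" is the opening in per cent of the stroke, from 0 (shut) to 100 (fully open), set as the call begins (left out, the last holds). The fingers move at their own pace and stop on an object; "grip_force" is the grip in N (left out, the last holds). Time passes only in rows, so rows that repeat a pose let the fingers close. It gives the time, the measured TCP pose, the force and the opening at its end, in the units of the state.
- readout.observe(): the state, without advancing time (a new reading comes with each control period).
- optics.capture(name): name is "scene" or "top"; returns a dict with "pixels" (400x640x3 uint8, red, green, blue), "depth" (400x640 float32, mm along the optical axis (not along the pixel's ray), 0 where there is no reading), "mtx" (3x3 intrinsics, pixels), "world_from_camera" (4x4, takes a point from camera to world coordinates). Camera axes: x right, y up, looking along -z (the intrinsics and any distortion apply to the point x, -y, -z); pixel columns grow to the right and rows downward; lengths in mm; the calibration is good to about 2 mm. A picture is of the moment at which its call begins.
- robot.sign_off(): hands the job in, once; it reports no verdict.
The state is a dict: "t": time; "q": joint angles; "dq": joint speeds; "joint_torque": joint torques, N m; "tcp_pos": TCP position; "orientation": TCP orientation; "contact_force": force on the tool from outside, world axes, zero at the start; "moment": the same for the moment, N m; "width": finger opening in mm.
Only numpy, scipy, OpenCV 4.12 (cv2) and the standard library are available. Lean on these libraries where they do the work, as an engineer would, in place of code of your own. Each camera call takes 0.05 s, during which the arm holds its last target.

## Working session

There is one attempt and no reset: what is moved stays moved. The work goes in short steps, Python scripts to look and compute and a tool call to move; the robot and the scene stay as the last step left them, time stands still between calls to the robot, and variables do not carry over. Pictures are saved under pics/ and viewed, and the job is handed in when it is done.

Besides the shell and the picture viewer there is one more tool, called after "Call:" as name([rows], argument=value, ...), one row to a line, values as JSON. play_rows: Moves the arm, as the interface text tells. Its arguments: {"type":"object","properties":{"deltas":{"type":"array","items":{"type":"array","items":{"type":"array","items":{"type":"number"}}}},"gripper":{"type":"number"},"grip_force":{"type":"number"}},"required":["deltas"]}

```bash
mkdir -p pics; cat > h.py <<'E'
import numpy as np,cv2
from plant import readout,optics,robot
def cap(n,tag):
    c=optics.capture(n); np.savez(f'{tag}.npz',**c)
    cv2.imwrite(f'pics/{tag}.png',c['pixels'][:,:,::-1]); return c
def pts(c):
    d=c['depth'];K=c['mtx'];v,u=np.mgrid[0:400,0:640]
    x=(u-K[0,2])/K[0,0]*d;y=(v-K[1,2])/K[1,1]*d
    P=np.stack([x,-y,-d,np.ones_like(d)],-1)@np.array(c['world_from_camera']).T
    P=P[...,:3]; P[d==0]=np.nan; return P
E
python3 - <<'E'
from h import *
for n in('scene','top'):
    c=cap(n,n+'0');print([k for k in c],c['mtx'],c['world_from_camera'])
s=readout.observe();print(s)
E
```

```text
['pixels', 'depth', 'mtx', 'world_from_camera'] [[402.87605165   0.         321.65949932]
 [  0.         402.87605165 203.79770136]
 [  0.           0.           1.        ]] [[-4.87865535e-01 -6.83861858e-01  5.42512838e-01  1.15137420e+03]
 [ 8.72918604e-01 -3.82612322e-01  3.02689480e-01  4.14752742e+02]
 [ 5.74306582e-04  6.21241314e-01  7.83619104e-01  9.42357067e+02]
 [ 0.00000000e+00  0.00000000e+00  0.00000000e+00  1.00000000e+00]]
['pixels', 'depth', 'mtx', 'world_from_camera'] [[387.59208465   0.         318.60047881]
 [  0.         387.59208465 200.26597189]
 [  0.           0.           1.        ]] [[-2.26692423e-02  9.97767320e-01 -6.28210208e-02  5.46670497e+02]
 [-9.99580288e-01 -2.37544790e-02 -1.65822692e-02  7.91177870e+01]
 [-1.80375270e-02  6.24187466e-02  9.97887042e-01  9.72445064e+02]
 [ 0.00000000e+00  0.00000000e+00  0.00000000e+00  1.00000000e+00]]
{'t': 0.1, 'q': array([-1.36748272,  0.42666023,  0.07387257,  1.60651533, -0.03407365,
        1.11080853, -0.06710151]), 'dq': array([-8.95021552e-05, -2.38896327e-03,  1.87158780e-04, -2.14546093e-03,
       -7.64524728e-04, -7.68574104e-04, -1.31038851e-03]), 'joint_torque': array([ 6.71051370e-03, -9.37458944e+01,  3.67540799e+00, -4.55041659e+01,
       -4.88297513e-02,  1.68126903e-02,  5.24147356e-05]), 'tcp_pos': array([233.15131645, 633.04598167, 204.86460564]), 'orientation': array([-4.47400003e-05,  1.75512156e-01,  9.84477101e-01, -5.64261871e-04]), 'contact_force': array([ 0.11492198, -0.09569342, -0.17460037]), 'moment': array([-0.03482291, -0.00343505, -0.00759663]), 'width': 94.08411484058574}
```

View pics/scene0.png

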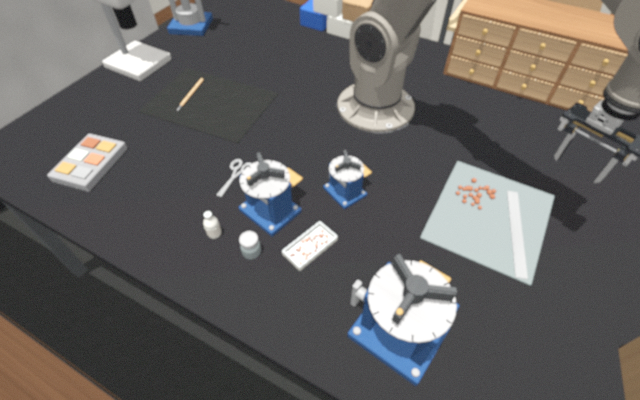

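View pics/top0.png

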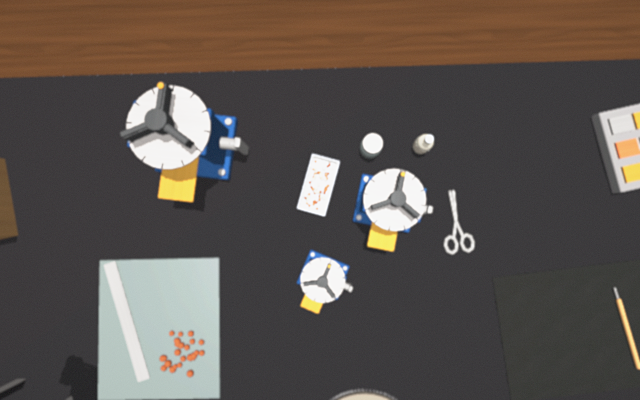

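Three things could be the mill in the top picture: a large one at (165,125), a middle one at (397,200) and a small one at (323,280). A blue device is also visible in the background of the scene picture, at (190,15). By the description I choose the middle one, and I'll check its sizes and crop.

```bash
cat > m.py <<'E'
from h import *
def meas(tag,c0=None):
    c=dict(np.load(tag+'.npz'));P=pts(c);z=P[...,2]
    return c,P
if __name__=='__main__':
    c,P=meas('top0');px=c['pixels']
    img=px[150:262,335:485];cv2.imwrite('pics/crop0.png',cv2.resize(img,None,fx=5,fy=5,interpolation=cv2.INTER_CUBIC)[:,:,::-1])
    z=P[...,2]
    roi=np.zeros(z.shape,bool);roi[150:255,345:445]=1
    print('z hist',np.histogram(z[roi],bins=np.arange(-10,210,10)))
    pl=roi&(z>138)&(z<153)
    sp=roi&(z>165)&(z<200)
    al=roi&(z>138)&(z<200)
    for n,m in(('plate',pl),('spokes',sp),('all',al)):
        q=P[m];print(n,m.sum(),q.min(0),q.max(0),np.median(q,0))
    q=P[al][:,:2].astype(np.float32)
    print('circ',cv2.minEnclosingCircle(q))
    # stud: orange
    hsv=cv2.cvtColor(px,cv2.COLOR_RGB2HSV)
    st=roi&(hsv[...,1]>120)&(hsv[...,0]<25)&(z>150)
    print('stud',P[st],np.argwhere(st))
    for cn,(u,v) in dict(hub=(399,199)).items(): print(cn,P[v-1:v+2,u-1:u+2].reshape(-1,3))
    # other objects heights
    for n,(u0,u1,v0,v1) in dict(jar=(358,386,130,160),glue=(412,436,130,158),tray=(295,342,150,218),sci=(440,478,185,258)).items():
        q=P[v0:v1,u0:u1].reshape(-1,3);q=q[q[:,2]>5];print(n,np.nanmin(q,0),np.nanmax(q,0))
E
python3 m.py
```

```text
z hist (array([3658, 2512,  254,  188,   62,   28,   23,   66,  559,   63,    6,
          0,    0,    8,   23, 2361,    0,   30,   41,  349,  227]), array([-10,   0,  10,  20,  30,  40,  50,  60,  70,  80,  90, 100, 110,
       120, 130, 140, 150, 160, 170, 180, 190, 200]))
plate 2377 [ 531.52756416 -135.66392918  138.1512446 ] [6.62563916e+02 3.59031320e-01 1.49864506e+02] [598.07845133 -61.33507405 145.53516489]
spokes 632 [ 555.63072514 -110.0363808   165.50899315] [651.17728582 -13.41447522 196.45600287] [590.78588966 -71.70111612 188.89208392]
all 3024 [ 531.52756416 -135.66392918  138.1512446 ] [6.62563916e+02 3.59031320e-01 1.96456003e+02] [594.73748665 -65.6924017  146.03243193]
circ ((596.137939453125, -67.87802124023438), 71.16044616699219)
stud [[647.18637854 -75.81603512 190.43210196]
 [645.82987435 -74.70158285 185.45225503]
 [645.33649888 -76.03313527 188.96684841]
 [643.31782342 -75.99026425 188.8137482 ]] [[173 401]
 [174 400]
 [174 401]
 [175 401]]
hub [[596.55072479 -67.63405397 192.24438336]
 [596.50813051 -69.65260775 192.1614292 ]
 [596.5580522  -71.95157518 190.62851431]
 [594.54268932 -67.58007926 192.15195627]
 [594.56142948 -69.78961958 191.06634895]
 [594.42817517 -71.52551113 192.46103371]
 [592.53487416 -67.52626941 192.05868401]
 [592.58537741 -69.84745955 190.38598163]
 [592.4326892  -71.50889935 192.17439534]]
jar [710.60700289 -60.5681955    5.13383793] [776.98839287  -9.76830087  69.59306644]
glue [ 718.1798755  -177.42244987    5.24369845] [ 753.93414142 -142.56808297   92.59722843]
tray [567.53131347  44.56712655   5.00035887] [722.42078627 148.88859835  21.2745995 ]
sci [ 469.65545915 -282.44974932    5.00923882] [ 625.1689781  -204.81161567   13.47698095]
```

```bash
python3 - <<'E'
from h import *
c=dict(np.load('scene0.npz'));P=pts(c);z=P[...,2];px=c['pixels']
cv2.imwrite('pics/crop1.png',cv2.resize(px[140:240,225:325],None,fx=5,fy=5,interpolation=cv2.INTER_CUBIC)[:,:,::-1])
roi=np.zeros(z.shape,bool);roi[145:230,235:305]=1
al=roi&(z>138)&(z<200);q=P[al]
print(q.min(0),q.max(0),cv2.minEnclosingCircle(q[:,:2].astype(np.float32)))
E
```

```text
[ 532.0842239  -136.28323068  138.0404395 ] [6.64391627e+02 1.28660369e-01 1.95962795e+02] ((599.707763671875, -68.07728576660156), 71.06063842773438)
```

View pics/crop0.png

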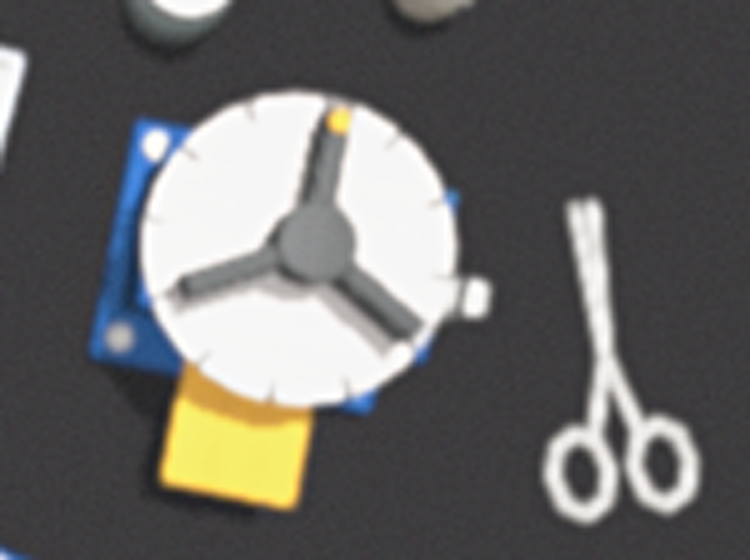

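```bash
cat > fit.py <<'E'
from h import *
from scipy.optimize import minimize
def fit(tag,c0=(597,-69),phi0=None,zlo=165):
    P=pts(dict(np.load(tag+'.npz')));z=P[...,2]
    r0=np.hypot(P[...,0]-c0[0],P[...,1]-c0[1])
    q=P[(z>zlo)&(z<200)&(r0<64)][:,:2]
    L=[np.pi*2/3*k for k in range(3)]
    def cost(p):
        d=q-p[:2];r=np.hypot(*d.T)
        c=np.maximum(r-15,0)
        for k in L:
            u=np.array([np.cos(p[2]+k),np.sin(p[2]+k)]);a=d@u;b=d@[-u[1],u[0]]
            c=np.minimum(c,np.hypot(b,np.maximum(np.maximum(a-54,-a),0)))
        return np.minimum(c**2,150).mean()
    best=min((minimize(cost,[*c0,a],method='Nelder-Mead') for a in np.radians(np.arange(-60,60,15))),key=lambda r:r.fun)
    # plate circle edge
    m=(z>141)&(z<200)&(r0<85);cn,_=cv2.findContours(m.astype(np.uint8),cv2.RETR_EXTERNAL,cv2.CHAIN_APPROX_NONE)
    cn=max(cn,key=len)[:,0];e=P[cn[:,1],cn[:,0],:2]
    A=np.c_[2*e,np.ones(len(e))];s=np.linalg.lstsq(A,(e**2).sum(1),rcond=None)[0]
    return best.x[:2],np.degrees(best.x[2])%120,best.fun,len(q),'plate',s[:2],np.sqrt(s[2]+s[0]**2+s[1]**2)
if __name__=='__main__':
    import sys
    for t in sys.argv[1:]: print(t,*fit(t))
E
python3 fit.py top0 scene0
```

```text
top0 [595.98338342 -66.4061164 ] 107.18715994882562 7.833433197089081 632 plate [596.06130781 -68.02256092] 64.93374094545769
scene0 [600.3037364 -66.0031579] 107.72882229070981 6.679126875033312 496 plate [599.65874081 -66.17056245] 63.07286569119728
```

The crop shows the middle mill: hub at top px (398,199), stud at (401,174), and the white plate with ticks. The plate measures 130 mm across and the hub 192 mm high, which fits the description. The stud spoke points about -12.6° in world, so the spokes stand at -12.6°, 107.4° and 227.4°. I'll push the 107.4° spoke along an arc with the fingers shut.

```bash
cat > plan.py <<'E'
import numpy as np
C=np.array([598,-67.]);R=40.;OFF=14.;PHI0=107.4
def pose(th,z,R=R,OFF=OFF):
    f=np.radians(PHI0-th);u=np.array([np.cos(f),np.sin(f)]);n=np.array([-u[1],u[0]])
    p=C+R*u+OFF*n; return np.array([*p,z]),(PHI0-th)+90  # yaw of tool x (points ccw)
def rows(cur,yaw,targets):
    a=np.radians(yaw);x=np.array([np.cos(a),np.sin(a),0]);y=np.array([np.sin(a),-np.cos(a),0])
    out=[]
    for p,w in targets:
        d=p-cur;out.append([round(float(d@x),1),round(float(d@y),1),round(float(-d[2]),1),round(float(-((w-yaw+180)%360-180)),1)])
    return out
E
python3 - <<'E'
from plan import *
cur=np.array([233.2,633.4,205.5]);yaw=159.8
p,w=pose(-40,250);print(p,w,rows(cur,yaw,[(p,w)]))
E
```

```text
[556.75911313 -57.24350216 250.        ] 237.4 [[-542.1, -536.4, -44.5, -77.6]]
```

Call:
play_rows([
  [[0,0,-45,0],[-542,-536,-45,-40],[-542,-536,-45,-40],[-542,-536,-45,-40],[-542,-536,-45,-40],[-542,-536,-45,-40],[-542,-536,-45,-40],[-542,-536,-45,-40],[-542,-536,-45,-40],[-542,-536,-45,-40],[-542,-536,-45,-40],[-542,-536,-45,-40]],
], gripper=0, grip_force=20)

```text
t: 1.3
tcp_pos: [466.2, 134.9, 250.6]
orientation: [0.0, -0.172, 0.985, 0.0]
contact_force: [0.9, 1.6, -0.3]
width: 1.7
```

Call:
play_rows([
  [[0,0,0,0],[0,0,0,0]],
])

```text
t: 1.5
tcp_pos: [466.0, 136.0, 250.4]
orientation: [-0.0, -0.171, 0.985, -0.0]
contact_force: [-0.1, 0.5, -0.0]
width: 0.7
```

```bash
cat >> plan.py <<'E'
def state():
    from plant import readout
    from scipy.spatial.transform import Rotation as Ro
    s=readout.observe();o=s['orientation'];M=Ro.from_quat([o[1],o[2],o[3],o[0]]).as_matrix()
    yaw=np.degrees(np.arctan2(M[1,0],M[0,0]))%360
    print('t',s['t'],'tcp',s['tcp_pos'].round(1),'yaw',round(yaw,1),'F',s['contact_force'].round(1),'M',s['moment'].round(2),'q',s['q'].round(2),'w',round(s['width'],1))
    return s['tcp_pos'],yaw
E
python3 - <<'E'
from plan import *
cur,yaw=state()
p,w=pose(-40,250);print(rows(cur,yaw,[(p,200)]))
E
```

```text
t 1.5 tcp [466.  136.  250.4] yaw 199.6 F [-0.1  0.5 -0. ] M [ 0.06  0.02 -0.01] q [-0.7   0.06  0.3   1.98 -0.02  1.1   1.52] w 0.7
[[-20.5, -212.5, 0.4, -0.4]]
```

Call:
play_rows([
  [[-20.5,-212.5,0,0],[-20.5,-212.5,0,0],[-20.5,-212.5,0,0],[-20.5,-212.5,0,0],[-20.5,-212.5,0,0],[-20.5,-212.5,0,0],[-20.5,-212.5,0,0],[-20.5,-212.5,0,0]],
])

```text
t: 2.3
tcp_pos: [556.7, -53.9, 250.3]
orientation: [-0.0, -0.173, 0.985, 0.0]
contact_force: [1.0, 0.5, 0.2]
width: 0.4
```

```bash
python3 - <<'E'
from plan import *
cur,yaw=state()
p,w=pose(-40,250);print(rows(cur,yaw,[(p,200)]))
from h import *
c=cap('top','top1');cv2.imwrite('pics/t1.png',cv2.resize(c['pixels'][120:280,300:500],None,fx=3.5,fy=3.5)[:,:,::-1])
E
```

```text
t 2.3 tcp [556.7 -53.9 250.3] yaw 199.9 F [1.  0.5 0.2] M [0.02 0.06 0.03] q [-0.43  0.21  0.48  1.84 -0.11  1.12  2.01] w 0.4
[[1.1, -3.1, 0.3, -0.1]]
```

View pics/t1.png

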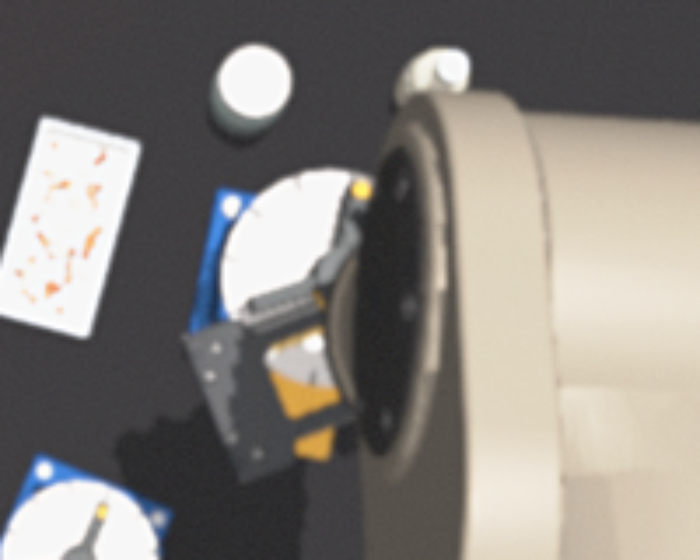

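The top view shows the arm hiding part of the dial, but the stud at (360,190) in the enlarged crop is visible. The fingers are over the gap between the spokes, so I'll descend.

Call:
play_rows([
  [[0,0,20,0],[0,0,40,0],[0,0,60,0],[0,0,75,0],[0,0,84,0],[0,0,84,0],[0,0,84,0]],
])

```text
t: 3.05
tcp_pos: [557.3, -55.7, 167.0]
orientation: [0.0, -0.172, 0.985, 0.0]
contact_force: [-0.0, -0.1, 0.2]
width: 0.3
```

```bash
python3 - <<'E'
from plan import *
cur,yaw=state()
print(pose(-40,166),rows(cur,yaw,[pose(t,166) for t in(-25,-20,-15,-10,-5,0)]))
from h import *
c=cap('scene','sc1');cv2.imwrite('pics/s1.png',cv2.resize(c['pixels'][110:260,200:340],None,fx=4,fy=4)[:,:,::-1])
E
```

```text
t 3.05 tcp [557.3 -55.7 167. ] yaw 199.8 F [-0.  -0.1  0.2] M [-0.01  0.03  0.03] q [-0.4   0.3   0.46  1.93 -0.16  0.95  2.06] w 0.3
(array([556.75911313, -57.24350216, 166.        ]), 237.4) [[-6.2, 7.1, 1.0, -22.6], [-9.1, 9.5, 1.0, -17.6], [-12.1, 11.6, 1.0, -12.6], [-15.3, 13.4, 1.0, -7.6], [-18.7, 14.9, 1.0, -2.6], [-22.2, 16.1, 1.0, 2.4]]
```

View pics/s1.png

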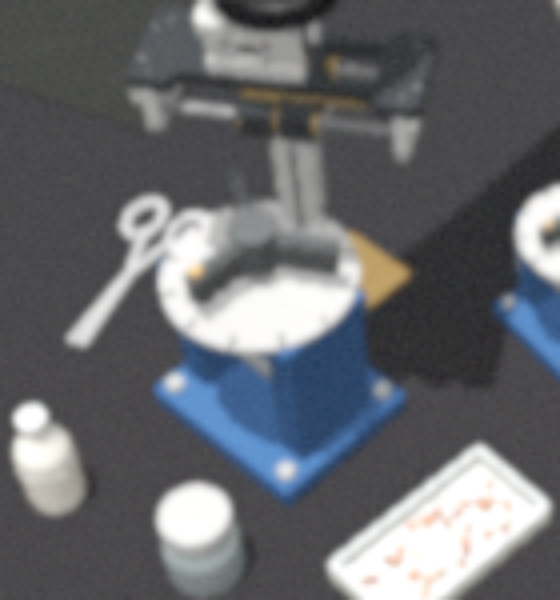

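The scene crop shows the shut fingers at (300,190) down behind the 107° spoke, with the stud at (195,270) not moved. I'll make the first push to about 5° and check.

Call:
play_rows([
  [[-6,7,1,0],[-9,9.5,1,0],[-12,11.5,1,0],[-15.5,13.5,1,0],[-18.5,15,1,0],[-22,16,1,2.5],[-22,16,1,2.5]],
])

```text
t: 3.8
tcp_pos: [572.4, -33.5, 165.4]
orientation: [-0.0, -0.15, 0.989, -0.0]
contact_force: [-2.0, 0.5, 1.9]
width: 0.5
```

```bash
cat > look.py <<'E'
import sys
from plan import *
from h import *
import fit
cur,yaw=state()
c=cap('scene',sys.argv[1])
print('fit',*fit.fit(sys.argv[1],(599.5,-66.5))[:4])
P=pts(c);hsv=cv2.cvtColor(c['pixels'],cv2.COLOR_RGB2HSV);z=P[...,2]
m=(hsv[...,1]>90)&(hsv[...,0]>8)&(hsv[...,0]<25)&(z>175)&(z<197)&(np.hypot(P[...,0]-599.5,P[...,1]+66.5)<62)
if m.any():
    p=P[m].mean(0);print('stud',m.sum(),p.round(1),'angle',np.degrees(np.arctan2(p[1]+66.5,p[0]-599.5)).round(1))
cv2.imwrite('pics/z_%s.png'%sys.argv[1],cv2.resize(c['pixels'][120:240,220:330],None,fx=4,fy=4)[:,:,::-1])
ths=[float(a) for a in sys.argv[2:]]
# angle of the finger in plan terms
d=cur[:2]-C;r=np.hypot(*d);print('finger th',round(PHI0+np.degrees(np.arctan2(14,40))-np.degrees(np.arctan2(d[1],d[0])),1),'r',r.round(1))
if ths: print(rows(cur,yaw,[pose(t,166) for t in ths]))
E
python3 look.py sc2 4 8 12 16 20 24 28 30
```

```text
t 3.8 tcp [572.4 -33.5 165.4] yaw 197.2 F [-2.   0.5  1.9] M [0.05 0.5  0.03] q [-0.43  0.32  0.46  1.9  -0.17  0.96  1.98] w 0.5
fit [598.92857029 -66.28022734] 104.09751966643857 15.82359585933881 545
stud 1 [645.8 -79.6 189.9] angle -15.8
finger th -0.7 r 42.2
[[-3.2, 1.2, -0.6, 3.8], [-6.1, 1.9, -0.6, 7.8], [-9.0, 2.4, -0.6, 11.8], [-12.0, 2.7, -0.6, 15.8], [-14.9, 2.8, -0.6, 19.8], [-17.9, 2.6, -0.6, 23.8], [-20.8, 2.3, -0.6, 27.8], [-22.3, 2.1, -0.6, 29.8]]
```

Contact is made: 2 N, and the dial has turned about 3°. Next is the first click.

Call:
play_rows([
  [[-2,1,0,2],[-4,1.5,0,5],[-6,2,0,8],[-7.5,2.2,0,10],[-9,2.4,0,12],[-10.5,2.6,0,14],[-12,2.7,0,16],[-13.5,2.7,0,18],[-15,2.8,0,20],[-15,2.8,0,20]],
])

```text
t: 4.85
tcp_pos: [586.0, -26.5, 165.4]
orientation: [0.0, 0.023, 1.0, -0.0]
contact_force: [0.6, 0.0, 0.1]
width: 0.5
```

```bash
python3 look.py sc3 24 28 32 36 40 44 48 50
```

```text
t 4.85 tcp [586.  -26.5 165.4] yaw 177.3 F [0.6 0.  0.1] M [ 0.02  0.02 -0.07] q [-0.49  0.36  0.53  1.87 -0.22  0.97  1.66] w 0.5
fit [599.51055214 -65.29605054] 76.49021406827973 26.28319702580586 545
stud 1 [ 634.2 -100.3  190.3] angle -44.2
finger th 20.2 r 42.3
[[-2.7, 0.9, -0.6, 3.9], [-5.5, 1.6, -0.6, 7.9], [-8.5, 2.1, -0.6, 11.9], [-11.4, 2.4, -0.6, 15.9], [-14.4, 2.5, -0.6, 19.9], [-17.3, 2.3, -0.6, 23.9], [-20.3, 2.0, -0.6, 27.9], [-21.7, 1.7, -0.6, 29.9]]
```

View pics/z_sc3.png

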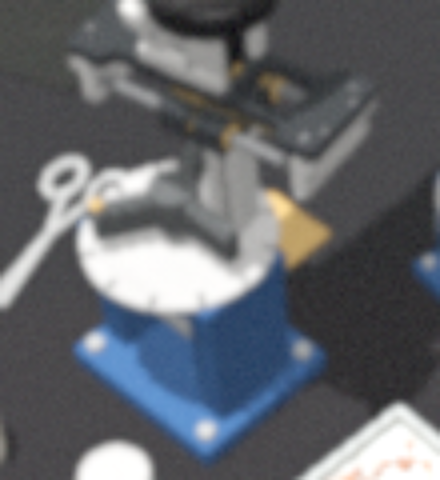

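One click: the stud is at about -44° and the force has dropped to zero. Next is click two.

Call:
play_rows([
  [[-2.7,0.9,0,4],[-5.5,1.6,0,8],[-8.5,2,0,12],[-10,2.2,0,14],[-11.5,2.4,0,16],[-13,2.4,0,18],[-14.5,2.5,0,20],[-16,2.4,0,22],[-17.3,2.3,0,24],[-19,2.2,0,26],[-20.3,2,0,28],[-21.5,1.8,0,30]],
])

```text
t: 6.1
tcp_pos: [607.6, -25.7, 165.5]
orientation: [0.0, 0.283, 0.959, -0.0]
contact_force: [0.6, 0.1, 0.7]
width: 0.7
```

```bash
python3 look.py sc4 54 58 62 66 70 74 78 80
```

```text
t 6.1 tcp [607.6 -25.7 165.5] yaw 147.1 F [0.6 0.1 0.7] M [-0.05 -0.01  0.08] q [-0.56  0.41  0.65  1.83 -0.29  0.99  1.2 ] w 0.7
fit [599.84271828 -66.90138026] 47.65127335039259 17.428922380184392 382
stud 8 [ 611.9 -115.9  191.5] angle -75.9
finger th 49.8 r 42.4
[[-3.0, 1.0, -0.5, 3.7], [-5.9, 1.7, -0.5, 7.7], [-8.8, 2.2, -0.5, 11.7], [-11.7, 2.4, -0.5, 15.7], [-14.7, 2.5, -0.5, 19.7], [-17.6, 2.4, -0.5, 23.7], [-20.6, 2.1, -0.5, 27.7], [-22.0, 1.8, -0.5, 29.7]]
```

View pics/z_sc4.png

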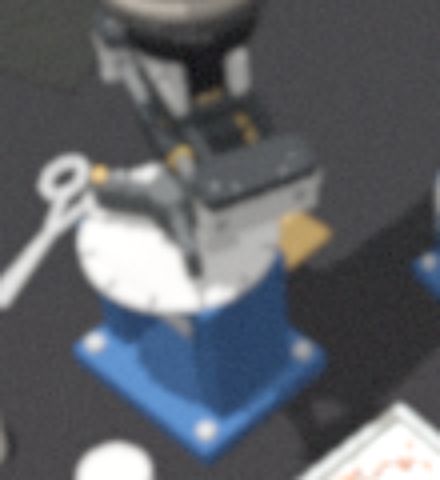

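Two clicks: the fit gives 47.7° and the nominal stop is 47.4°. Next is click three.

Call:
play_rows([
  [[-3,1,0,4],[-6,1.7,0,8],[-8.8,2.2,0,12],[-10.2,2.3,0,14],[-11.7,2.4,0,16],[-13.2,2.4,0,18],[-14.7,2.5,0,20],[-16.2,2.4,0,22],[-17.6,2.4,0,24],[-19,2.2,0,26],[-20.5,2,0,28],[-20.5,2,0,28]],
])

```text
t: 7.35
tcp_pos: [625.9, -35.4, 165.5]
orientation: [0.0, 0.506, 0.862, -0.0]
contact_force: [0.3, -0.1, 0.0]
width: 0.4
```

```bash
python3 look.py sc5 82 86 90 94 98 102 106 108 110; python3 - <<'E'
from h import *
import fit
c=cap('top','top5');cv2.imwrite('pics/t5.png',cv2.resize(c['pixels'][120:280,300:500],None,fx=3.5,fy=3.5)[:,:,::-1])
E
```

```text
t 7.35 tcp [625.9 -35.4 165.5] yaw 119.2 F [ 0.3 -0.1  0. ] M [-0.06 -0.05 -0.01] q [-0.61  0.48  0.76  1.79 -0.38  1.02  0.81] w 0.4
fit [599.04197758 -65.38472626] 15.880675404998948 34.83261387958613 162
finger th 78.2 r 42.2
[[-2.6, 1.1, -0.5, 3.8], [-5.5, 1.8, -0.5, 7.8], [-8.4, 2.2, -0.5, 11.8], [-11.4, 2.5, -0.5, 15.8], [-14.3, 2.6, -0.5, 19.8], [-17.3, 2.5, -0.5, 23.8], [-20.2, 2.1, -0.5, 27.8], [-21.7, 1.9, -0.5, 29.8], [-23.1, 1.6, -0.5, 31.8]]
```

View pics/z_sc5.png

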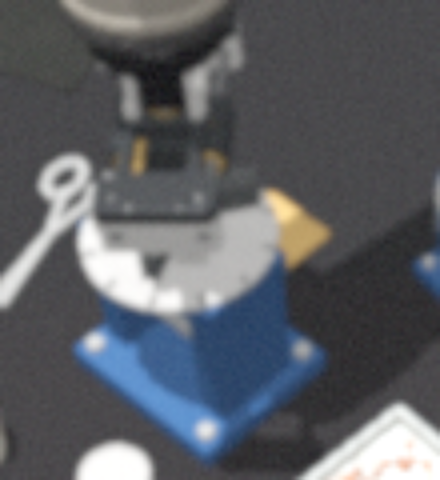

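View pics/t5.png

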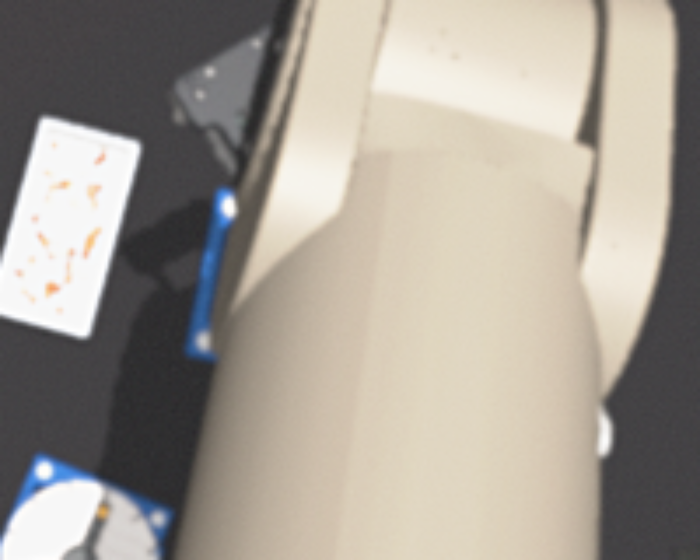

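```bash
python3 - <<'E'
from h import *
c=dict(np.load('sc5.npz'));P=pts(c)
for v in range(180,190,2):
  print([tuple(P[v,u].round(0).astype(int)) for u in range(252,268,3)],c['pixels'][v,252:268:3,0])
M=np.linalg.inv(c['world_from_camera']);K=c['mtx']
for a in(47.4,17.4,-12.6):
  p=M@[599.5+54*np.cos(np.radians(a)),-66.5+54*np.sin(np.radians(a)),186,1];print(a,K[0,0]*p[0]/-p[2]+K[0,2],K[1,1]*-p[1]/-p[2]+K[1,2])
E
```

```text
[(np.int64(704), np.int64(-13), np.int64(272)), (np.int64(701), np.int64(-6), np.int64(273)), (np.int64(698), np.int64(0), np.int64(273)), (np.int64(695), np.int64(6), np.int64(273)), (np.int64(690), np.int64(10), np.int64(271)), (np.int64(689), np.int64(17), np.int64(273))] [156 156 153 155 153 154]
[(np.int64(705), np.int64(-12), np.int64(267)), (np.int64(703), np.int64(-6), np.int64(268)), (np.int64(699), np.int64(-1), np.int64(267)), (np.int64(696), np.int64(6), np.int64(268)), (np.int64(691), np.int64(10), np.int64(264)), (np.int64(688), np.int64(16), np.int64(266))] [193 155 149 147 157 153]
[(np.int64(632), np.int64(-85), np.int64(146)), (np.int64(651), np.int64(-56), np.int64(181)), (np.int64(649), np.int64(-48), np.int64(184)), (np.int64(633), np.int64(-52), np.int64(166)), (np.int64(639), np.int64(-37), np.int64(180)), (np.int64(636), np.int64(-30), np.int64(182))] [251 156  98 109 161 153]
[(np.int64(637), np.int64(-80), np.int64(146)), (np.int64(652), np.int64(-56), np.int64(175)), (np.int64(649), np.int64(-49), np.int64(176)), (np.int64(627), np.int64(-59), np.int64(148)), (np.int64(625), np.int64(-51), np.int64(150)), (np.int64(619), np.int64(-45), np.int64(148))] [254 178  72 144 177 174]
[(np.int64(644), np.int64(-76), np.int64(147)), (np.int64(652), np.int64(-58), np.int64(166)), (np.int64(650), np.int64(-49), np.int64(169)), (np.int64(631), np.int64(-57), np.int64(145)), (np.int64(628), np.int64(-49), np.int64(146)), (np.int64(623), np.int64(-43), np.int64(146))] [253 203  87 173 184 185]
47.4 267.8216420606983 183.18974030442646
17.4 256.58029329632615 183.65574635208156
-12.6 247.1574546953525 179.8788762289185
```

The pushed spoke's tip is at (650,-51), about 17° from the axis, which is exactly three clicks. Now the fourth click, slowly and stopping the finger near 106.

Call:
play_rows([
  [[-2.6,1.1,0,4],[-5.5,1.8,0,8],[-8.4,2.2,0,12],[-10,2.4,0,14],[-11.4,2.5,0,16],[-12.9,2.5,0,18],[-14.3,2.6,0,20],[-15.8,2.6,0,22],[-17.3,2.5,0,24],[-18.7,2.3,0,26],[-20,2.1,0,28],[-20,2.1,0,28]],
])

```text
t: 8.65
tcp_pos: [637.3, -52.2, 165.4]
orientation: [0.0, 0.7, 0.714, -0.0]
contact_force: [0.8, -0.2, 0.5]
width: 0.9
```

```bash
python3 look.py sc6 80 85 90 95 100 108 110
```

```text
t 8.65 tcp [637.3 -52.2 165.4] yaw 91.1 F [ 0.8 -0.2  0.5] M [-0.05  0.04  0.02] q [-0.64  0.54  0.88  1.76 -0.47  1.06  0.42] w 0.9
fit [598.21256974 -45.29353245] 116.48862539522342 28.157305011919597 348
finger th 106.0 r 42.0
[[16.2, -9.9, -0.6, -26.3], [13.5, -7.4, -0.6, -21.3], [10.6, -5.1, -0.6, -16.3], [7.5, -3.1, -0.6, -11.3], [4.2, -1.4, -0.6, -6.3], [-1.3, 0.8, -0.6, 1.7], [-2.7, 1.2, -0.6, 3.7]]
```

View pics/z_sc6.png

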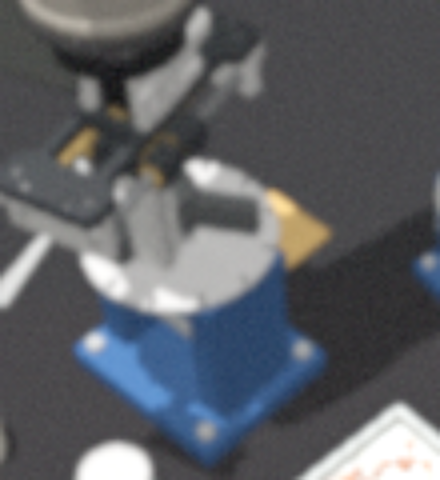

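The right-hand spoke's end is at full-image px (284,175), matching its start view at (284,174), so the dial stands in the fourth stop. I'll back off and lift clear.

Call:
play_rows([
  [[5,-2,0,0],[8,-3,0,0],[8,-3,-20,0],[8,-3,-50,0],[8,-3,-85,0],[8,-3,-120,0],[8,-3,-150,0],[8,-3,-150,0]],
])

```text
t: 9.5
tcp_pos: [635.5, -43.8, 319.3]
orientation: [0.002, 0.699, 0.715, 0.002]
contact_force: [-0.1, -0.5, -0.8]
width: 0.7
```

```bash
python3 look.py sc7; python3 -c "
from h import *
c=dict(np.load('sc7.npz'));cv2.imwrite('pics/sc7f.png',c['pixels'][:,:,::-1])"
```

```text
t 9.5 tcp [635.5 -43.8 319.3] yaw 91.3 F [-0.1 -0.5 -0.8] M [-0.1   0.04 -0.  ] q [-0.73  0.41  0.98  1.59 -0.35  1.32  0.31] w 0.7
fit [600.50564319 -66.05002082] 106.57323085504825 7.092622278273508 497
stud 6 [ 561.9 -105.7  190.7] angle -133.8
finger th 95.0 r 44.1
```

View pics/sc7.png

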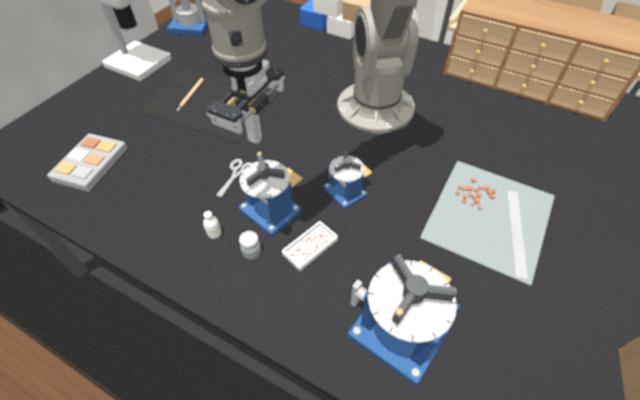

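The clear view shows the stud spoke at -133.8° (expected -132.6°). The spoke fit gives 106.6° against 107.7° at the start, so the turn is 120° within about 1°. The bystanders are at their starting pixels. I'll let the arm settle, then hand in.

Call:
play_rows([
  [[0,0,0,0],[0,0,0,0],[0,0,0,0],[0,0,0,0]],
])

```text
t: 9.95
tcp_pos: [634.0, -43.6, 314.9]
orientation: [-0.0, 0.699, 0.715, -0.0]
contact_force: [-0.3, -0.2, 0.1]
width: 0.5
```

```bash
python3 look.py sc8 && python3 -c "
from plant import robot
print(robot.sign_off())"
```

```text
t 9.95 tcp [634.  -43.6 314.9] yaw 91.3 F [-0.3 -0.2  0.1] M [-0.07  0.06  0.01] q [-0.73  0.41  0.98  1.6  -0.35  1.32  0.31] w 0.5
fit [600.44518231 -66.18688872] 106.4471027990852 6.7945531338362715 495
stud 6 [ 562.1 -105.6  191. ] angle -133.8
finger th 93.6 r 42.9
the job is handed in; nothing more can be done
None
```

I turned the middle-sized mill's dial clockwise four clicks and handed the job in at about 10 s. The shut fingers pushed one spoke from behind along an arc, one click at a time, and were then backed off and lifted well clear.

- **Dial angle:** The last picture puts the stud spoke at -133.8°, against -132.6° expected for the fourth stop. The spoke fit agrees to about 1° with a 120° turn. Two pictures 0.45 s apart gave the same angle, so the dial looks at rest.
- **Robot contact:** The force on the tool read below 0.5 N, so nothing is being touched.
- **Bystanders:** The scissors, tray, jar and glue looked unmoved by eye. I did not measure their final positions.
- **Poor readings:** While the gripper hid the dial, the automatic angle fits for clicks three and four were unreliable. I checked click three from the pushed spoke's tip, and click four from the visible spoke and the clear view afterwards. The two cameras also disagreed by 2 to 4 mm on where the dial's axis is.

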